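# Feel for the hidden catch that opens the microscope lamp unit

## Task

Open the lamp compartment of the white microscope lamp unit: feel along the sunken grey strip in its top with closed fingertips for the push catch that lies flush in the strip's floor, and press it in until the hatch beside the strip springs up by itself, then take the hand away so that the catch comes back out. Only touch and press; leave the objective, filter cube, oil bottle and slide box where they stand.

Things in the scene. Friction and masses are not known exactly. Their poses are not given: they have to be found in the camera images.
- lamp_unit: white lamp unit fixed to the desk, 240 (its x, depth) x 400 (its y, width) x 90 mm high; origin at the centre of its underside, at desk height; its z is up, its -x side is the front with the knob
- strip (a point): centre of the floor of the sunken grey strip in the unit's top (axes as the unit's), 55 mm in front of the unit's centre. Strip 170 mm long (y), 60 mm wide (x), its rigid floor 88 mm above the desk, 2 mm below the top face. The catch lies mid-width in it; its place ALONG the strip is not reported: its centre is anywhere within 55 mm either side of this point
- catch (a joint): push catch: slightly lighter grey plate, 46 mm across the strip (x) and 42 mm along it (y), flush with the floor, 2 mm gap all round. Value: m pressed in, 0 flush to 0.007 (stop); frees the hatch at about 0.0045. Spring 1.5 N at first, 5 N at the stop; it comes back when let go. A fingertip must lie wholly within its outline to push it in: the floor beside it is rigid
- hatch (a joint): white hatch over the lamp, 115 (x) x 210 (y) x 6 mm, flush with the top, just behind the strip (+x); hinge along y, 44 mm behind the strip's centre line. Value: angle, 0 shut, 1.05 rad fully open; latched until the catch is pressed, then a spring raises its far edge to fully open in 1 to 2 s and keeps it there
- objective: steel microscope objective, 28 mm across, 44 mm high, standing loose on the unit's top beside the hatch on the unit's +y side; origin at the centre of its foot; leave alone
- filter_cube: black filter cube, 32 x 32 x 34 mm, standing loose on the unit's top beside the hatch on the unit's -y side; origin at the centre of its underside; leave alone
- oil_bottle: small amber bottle, 30 mm across, 62 mm high, standing on the desk in front of the unit; origin at the centre of its underside; leave alone
- slide_box: blue slide box, 85 x 40 x 32 mm, on the desk beyond the unit's -y end; origin at the centre of its underside; leave alone

How it is judged:
By the outcome, as a careful person would: the job done as asked, in the order asked, and still so for the second after the job is handed in, with the robot touching nothing.
It also fails if it takes over 48 s, if anything falls off the work surface, if the arm or the gripper's body presses on something with over 40 N, if the wrist force passes 120 N, or if a joint passes its speed limit or range.

## Robot

A 6-joint arm with a two-finger parallel gripper is mounted at the origin on the work surface. World frame = base frame: x ahead of the robot, y to its left, z up, the work surface at z = 0. Lengths are in m, angles in rad, forces in N, time in s.
With the tool pointing down it reaches from about 0.225 to 0.875 m from the base axis. Payload 3.4 kg.
Tool frame: the origin (TCP) lies at the very end of the fingers, on their centre line; the grasp point (between the pads) lies 19 mm behind it (grip_depth is the distance from the TCP to the grasp point, in m); x points along the fingers, z is the direction in which the jaws open and shut, and the axes are right-handed (so a half turn about x gives the same grasp; the last joint's range is limited). The gripper opens to 85 mm and grips with 20 to 120 N. Pads are 22 mm wide; open, the fingers measure 114 mm over their backs; the gripper's body (76 mm by 85 mm) begins 54 mm behind the grasp point. The pads swing forward as they close: fully open they stand 13 mm farther back than shut.
Start: joints at [-1.24, 0.276, 1.505, -0, 1.361, -0.121], TCP at [0.251, -0.517, 0.231] pointing down, gripper open.
Joint ranges: [-2.89, 2.89], [-0.75, 2.08], [0.22, 2.7], [-1.18, 4.32], [0.11, 2.71], [-2.7, 2.7]. Speed limits (rad/s): [2.57, 2.57, 3.14, 3.14, 3.14, 3.14].

## Interface

Orientations are given as a unit quaternion [w, x, y, z].
In Python, from rig import get_state, get_image, sign_off, grip_depth gives the robot as it stands. The module is installed in compiled form; this text tells all that it offers.
- The arm moves only by the tool arm_command, never from a script. Its argument "series" is a list of rows, each an object with "dp": the shift along the tool's x, y, z scaled (see below), a list of three; "angular": the turn, a rotation vector about the tool's x, y, z scaled (see below), a list of three; "gripper": the finger opening in mm, from 0 to 85.4. A call has exactly 8 rows; each row shifts and turns the pose as measured when the row begins, along the tool's axes as they then stand; what a row does not reach is not made up. The controller multiplies each number of a shift by 0.12 m and each number of a turn by 90 degrees. A row lasts 1/8 s, in which the tool goes at most 62.5 mm and 10.7 degrees, less where a joint would pass 70% of its speed; a pose out of reach is approached as far as the arm can. A call with a number of a shift or a turn outside -1 to 1 is refused whole. A call with a gripper value outside its range is refused whole. The fingers move at their own pace and stop on an object; "grip_force" is the grip in N (left out, the last holds). Time passes only in rows, so rows that do not move let the fingers close, or fill a call up. It gives the time, the measured TCP pose, the force and the opening at its end, in the units of the state.
- get_state(): the state, without advancing time (a new reading comes with each control period).
- get_image(name): name is "scene" or "top"; returns a dict with "image" (384x512x3 uint8, blue, green, red), "depth" (384x512 float32, m along the optical axis (not along the pixel's ray), 0 where there is no reading), "mtx" (3x3 intrinsics, pixels), "k1" (the pictures are not rectified: a ray, as slopes to the right and down, at radius r is drawn at 1 + k1 r^2 times it, then the intrinsics apply), "view" (4x4, takes a point from world to camera coordinates). Camera axes: x right, y up, looking along -z (the intrinsics and any distortion apply to the point x, -y, -z); pixel columns grow to the right and rows downward; lengths in m; the calibration is good to about 2 mm. A picture is of the moment at which its call begins.
- sign_off(): hands the job in, once; it reports no verdict.
The state is a dict: "clock": time; "qpos": joint angles; "qd": joint speeds; "effort": joint torques, N m; "position": TCP position; "ee_rot": TCP orientation; "contact_force": force on the tool from outside, world axes, zero at the start; "moment": the same for the moment, N m; "width": finger opening in m.
Only numpy, scipy, OpenCV 4.12 (cv2) and the standard library are available. Lean on these libraries where they do the work, as an engineer would, in place of code of your own. Each camera call takes 0.05 s, during which the arm holds its last target. There are 200 camera calls.

## Working session

There is one attempt and no reset: what is moved stays moved. The work goes in short steps, Python scripts to look and compute and a tool call to move; the robot and the scene stay as the last step left them, time stands still between calls to the robot, and variables do not carry over. Pictures are saved under pics/ and viewed, about 8 in all and at most 12, crops included, and the job is handed in when it is done.

Besides the shell and the picture viewer there is one more tool, called after "Emit:" as name(argument=value, ...) on one line, values as JSON. arm_command: Moves the arm, as the interface text tells. Its arguments: {"type":"object","properties":{"series":{"type":"array","items":{"type":"object","properties":{"dp":{"type":"array","items":{"type":"number"}},"angular":{"type":"array","items":{"type":"number"}},"gripper":{"type":"number"}}}},"grip_force":{"type":"number"}},"required":["series"]}

```bash
mkdir -p pics; cat > h.py <<'E'
import numpy as np, cv2
from rig import get_state, get_image
def px2w(d,uv,z=None):
    uv=np.atleast_2d(np.float64(uv)); K=d["mtx"]; s=np.c_[(uv[:,0]-K[0,2])/K[0,0],(uv[:,1]-K[1,2])/K[1,1]]
    n=cv2.undistortPoints(uv.reshape(-1,1,2),K,np.array([d["k1"],0,0,0.])).reshape(-1,2)
    r=np.c_[n[:,0],-n[:,1],-np.ones(len(n))]; V=d["view"]; R=V[:3,:3]; c=-R.T@V[:3,3]
    w=r@R
    if z is None: t=np.array([d["depth"][int(v),int(u)] for u,v in uv])
    else: t=(z-c[2])/w[:,2]
    return c+w*t[:,None]
E
python3 - <<'E'
from h import *
s=get_state(); print(s)
for n in("scene","top"):
    d=get_image(n); cv2.imwrite(f"pics/{n}0.png",d["image"]); np.save(n+"0.npy",d,allow_pickle=True)
    print(d["mtx"],d["k1"],d["view"])
E
```

```text
{'clock': 0.0, 'qpos': array([-1.24002700e+00,  2.76564284e-01,  1.50614566e+00, -2.79649313e-05,
        1.36069189e+00, -1.21004347e-01]), 'qd': array([-0.00032312,  0.00112553,  0.00132951,  0.00031327, -0.00178712,
        0.00069225]), 'effort': array([ 2.51268775e-04, -4.16775548e+01, -2.45810366e+01, -8.21627327e-05,
        1.07971145e-02,  1.43185747e-05]), 'position': array([ 0.25083156, -0.51680962,  0.23045223]), 'ee_rot': array([ 0.59878092,  0.37570559,  0.59978741, -0.3749157 ]), 'contact_force': array([-0.28115741, -0.44747481, -0.31040265]), 'moment': array([ 0.02931332,  0.04966986, -0.01859967]), 'width': 0.08530925302973975}
[[422.52173331   0.         257.5470091 ]
 [  0.         422.52173331 190.07825527]
 [  0.           0.           1.        ]] 0.006026207786100627 [[-0.68139277  0.73168035 -0.01864842  0.3896341 ]
 [-0.57171011 -0.51616273  0.63774884  0.28548414]
 [ 0.45700268  0.44521894  0.7700186  -1.2543777 ]
 [ 0.          0.          0.          1.        ]]
[[369.88328986   0.         253.50504294]
 [  0.         369.88328986 196.4166053 ]
 [  0.           0.           1.        ]] -0.07518226732253915 [[ 0.0157489  -0.99946311  0.02873099 -0.02974224]
 [ 0.98871015  0.01984889  0.14852021 -0.58359494]
 [-0.14901075  0.02606759  0.98849192 -0.80266643]
 [ 0.          0.          0.          1.        ]]
```

View pics/top0.png

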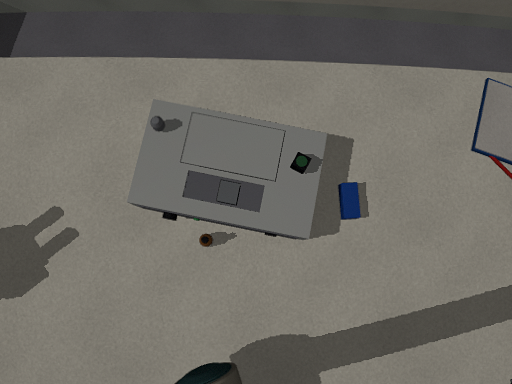

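View pics/scene0.png

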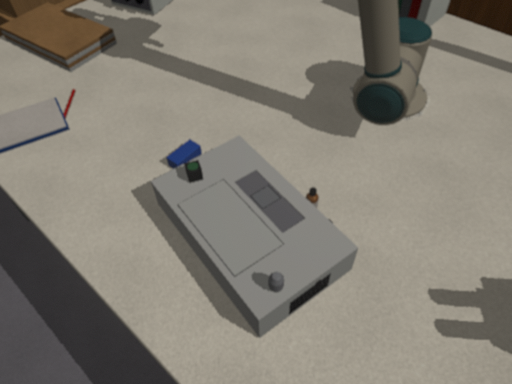

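The top view shows the strip around (183–264, 171–211), with the catch outline near (229,192). The objective is at (157,123), the cube at (301,162), the bottle at (206,240) and the box at (349,200). The scene view agrees, with the catch near (265,198). Next I'll measure it.

```bash
python3 - <<'E'
from h import *
d=np.load("top0.npy",allow_pickle=True).item(); im=d["image"]
g=cv2.cvtColor(im,cv2.COLOR_BGR2GRAY)
print(g[192,180:270].tolist())
m=np.zeros_like(g); r=g[160:220,175:272]; m[160:220,175:272]=((r<118)&(r>45))*255
m=cv2.morphologyEx(m,cv2.MORPH_CLOSE,np.ones((5,5)))
c=max(cv2.findContours(m,0,1)[0],key=cv2.contourArea); b=cv2.boxPoints(cv2.minAreaRect(c))
w=px2w(d,b,.088); print("strip",b,w,w.mean(0),np.linalg.norm(np.diff(w,axis=0),axis=1))
print("depth pts",px2w(d,[[205,183],[228,192],[250,200],[150,180]]))
t=cv2.resize(im[160:225,170:275],None,fx=7,fy=7,interpolation=cv2.INTER_CUBIC); cv2.imwrite("pics/crop1.png",cv2.convertScaleAbs(t,alpha=1.5))
E
```

```text
[111, 111, 113, 60, 61, 66, 65, 66, 65, 66, 66, 66, 66, 64, 66, 65, 66, 67, 65, 66, 66, 66, 67, 66, 66, 66, 66, 66, 66, 66, 65, 66, 66, 66, 66, 64, 66, 55, 58, 71, 70, 70, 69, 70, 70, 70, 70, 70, 69, 70, 69, 69, 70, 70, 70, 70, 71, 72, 39, 51, 69, 67, 67, 66, 67, 65, 67, 65, 66, 65, 65, 67, 66, 66, 65, 66, 65, 67, 68, 65, 65, 65, 64, 91, 112, 111, 110, 109, 110, 111]
strip [[175. 160.]
 [271. 160.]
 [271. 219.]
 [175. 219.]] [[ 0.65482979  0.15564472  0.088     ]
 [ 0.65942118 -0.0554598   0.088     ]
 [ 0.52899972 -0.05657879  0.088     ]
 [ 0.52507284  0.1494345   0.088     ]] [0.59208088 0.04826016 0.088     ] [0.21115444 0.13042626 0.20605071]
depth pts [[ 0.6043542   0.08761915  0.09037931]
 [ 0.58589484  0.03733515  0.08852321]
 [ 0.56945252 -0.01066898  0.08767714]
 [ 0.60905751  0.20803623  0.0879199 ]]
```

View pics/crop1.png

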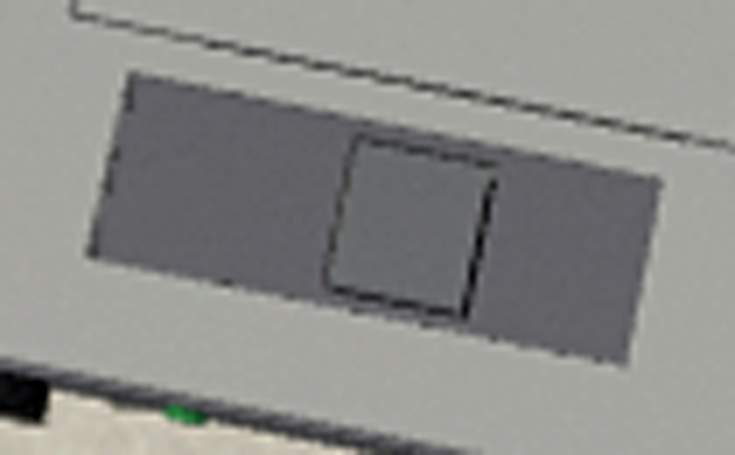

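```bash
python3 - <<'E'
from h import *
from scipy.spatial.transform import Rotation as R
d=np.load("top0.npy",allow_pickle=True).item()
f=lambda p:px2w(d,(np.array(p)+.5)/7-.5+[170,160],.088)
S=f([(130,75),(660,180),(627,362),(92,258)]);C=f([(358,140),(493,162),(465,315),(330,290)])
for n,q in(("strip",S),("catch",C)):print(n,q.mean(0),np.linalg.norm(np.roll(q,-1,0)-q,axis=1))
uy=S[0]-S[1]+S[3]-S[2];uy/=np.linalg.norm(uy);ux=np.array([uy[1],-uy[0],0]);print("ux",ux,"uy",uy,np.arctan2(ux[1],ux[0]))
e=C.mean(0)-S.mean(0);print("catch rel",e@ux,e@uy)
e=np.load("scene0.npy",allow_pickle=True).item()
V=e["view"];p=V[:3,:3]@C.mean(0)+V[:3,3];K=e["mtx"];print("scene px",K[0,0]*p[0]/-p[2]+K[0,2],-K[1,1]*p[1]/-p[2]+K[1,2])
s=get_state();M=R.from_quat(s["ee_rot"][[1,2,3,0]]).as_matrix();print(M.round(4))
print("dp tool to catch xy",M.T@(C.mean(0)-s["position"]))
z=M[:,2];a=np.degrees(np.arctan2(z[1],z[0]));t=np.degrees(np.arctan2(ux[1],ux[0]));print("jaw axis az",a,"ux az",t)
E
```

```text
strip [0.5885579  0.04740437 0.088     ] [0.16873664 0.05796682 0.16833955 0.05874072]
catch [0.58618386 0.03657992 0.088     ] [0.04260237 0.04875751 0.04238457 0.04784985]
ux [ 0.98456543 -0.17501692  0.        ] uy [0.17501692 0.98456543 0.        ] -0.17592295767632224
catch rel -0.0004429410482019124 -0.011072876410778903
scene px 264.7274848888103 195.8850273552306
[[-6.000e-04  8.996e-01  4.366e-01]
 [ 1.600e-03  4.366e-01 -8.996e-01]
 [-1.000e+00  2.000e-04 -1.600e-03]]
dp tool to catch xy [ 0.14320058  0.54326338 -0.35125715]
jaw axis az -64.11149953061928 ux az -10.079642994311872
```

Emit:
arm_command(series=[{"dp":[0,0.42,-0.27],"angular":[0,0,0],"gripper":0},{"dp":[0,0.42,-0.27],"angular":[0,0,0],"gripper":0},{"dp":[0,0.42,-0.27],"angular":[0,0,0],"gripper":0},{"dp":[0,0.42,-0.27],"angular":[0,0,0],"gripper":0},{"dp":[0,0.42,-0.27],"angular":[0,0,0],"gripper":0},{"dp":[0,0.42,-0.27],"angular":[0,0,0],"gripper":0},{"dp":[0,0.42,-0.27],"angular":[0,0,0],"gripper":0},{"dp":[0,0.42,-0.27],"angular":[0,0,0],"gripper":0}], grip_force=20)

```text
clock: 1.1
position: [0.5064, -0.1001, 0.2277]
ee_rot: [0.596, 0.379, 0.598, -0.378]
contact_force: [1.2, -1.1, -0.5]
width: 0.0
```

Emit:
arm_command(series=[{"dp":[0,0,0],"angular":[-0.1,0,0],"gripper":0},{"dp":[0,0,0],"angular":[-0.1,0,0],"gripper":0},{"dp":[0,0,0],"angular":[-0.1,0,0],"gripper":0},{"dp":[0,0,0],"angular":[-0.1,0,0],"gripper":0},{"dp":[0,0,0],"angular":[-0.1,0,0],"gripper":0},{"dp":[0,0,0],"angular":[-0.1,0,0],"gripper":0},{"dp":[0,0,0],"angular":[0,0,0],"gripper":0},{"dp":[0,0,0],"angular":[0,0,0],"gripper":0}])

```text
clock: 2.1
position: [0.5064, -0.0931, 0.2241]
ee_rot: [0.702, 0.055, 0.708, -0.05]
contact_force: [0.8, 0.2, -0.3]
width: -0.0004
```

```bash
cat > st.py <<'E'
from h import *
from scipy.spatial.transform import Rotation as R
T=np.array([.5865,.0365,.088]);ux=np.array([.98457,-.17502,0]);uy=np.array([.17502,.98457,0])
s=get_state();M=R.from_quat(s["ee_rot"][[1,2,3,0]]).as_matrix()
D=np.c_[[0,0,-1.],np.cross(ux,[0,0,-1.]),ux]
print("t",s["clock"],"pos",s["position"].round(4),"F",s["contact_force"].round(2),"w",s["width"].round(4))
print("dp units",(M.T@(T-s["position"])/.12).round(3),"ang units",(R.from_matrix(M.T@D).as_rotvec()/(np.pi/2)).round(4),"err unit frame mm",(1e3*np.array([(T-s["position"])@ux,(T-s["position"])@uy])).round(1))
E
python3 st.py
```

```text
Traceback (most recent call last):
  File "st.py", line 6, in <module>
    print("t",s["clock"],"pos",s["position"].round(4),"F",s["contact_force"].round(2),"w",s["width"].round(4))
                                                                                          ^^^^^^^^^^^^^^^^
AttributeError: 'float' object has no attribute 'round'
```

```bash
sed -i 's/s\["width"\].round(4)/s["width"]/' st.py; python3 st.py
```

```text
t 2.1 pos [ 0.5064 -0.0931  0.2241] F [ 0.79  0.17 -0.3 ] w -0.00038099746320503173
dp units [1.135 1.161 0.51 ] ang units [ 0.0172 -0.0061 -0.0034] err unit frame mm [ 56.2 141.6]
```

Emit:
arm_command(series=[{"dp":[0,0.29,0.13],"angular":[0.017,-0.006,-0.003],"gripper":0},{"dp":[0,0.29,0.13],"angular":[0,0,0],"gripper":0},{"dp":[0.1,0.29,0.13],"angular":[0,0,0],"gripper":0},{"dp":[0.2,0.25,0.12],"angular":[0,0,0],"gripper":0},{"dp":[0.2,0,0],"angular":[0,0,0],"gripper":0},{"dp":[0.2,0,0],"angular":[0,0,0],"gripper":0},{"dp":[0.1,0,0],"angular":[0,0,0],"gripper":0},{"dp":[0,0,0],"angular":[0,0,0],"gripper":0}])

```text
clock: 3.1
position: [0.5937, 0.0322, 0.1254]
ee_rot: [0.705, 0.068, 0.703, -0.068]
contact_force: [-0.5, -0.6, -0.5]
width: 0.0001
```

```bash
python3 st.py; python3 - <<'E'
from h import *
d=get_image("top"); cv2.imwrite("pics/t2.png",cv2.resize(cv2.convertScaleAbs(d["image"][90:250,120:370],alpha=1.4),None,fx=3,fy=3))
E
```

```text
t 3.1 pos [0.5937 0.0322 0.1254] F [-0.49 -0.65 -0.47] w 0.00010609673785081004
dp units [ 0.311  0.024 -0.067] ang units [-0.01    0.0015  0.    ] err unit frame mm [-7.9  2.9]
```

View pics/t2.png

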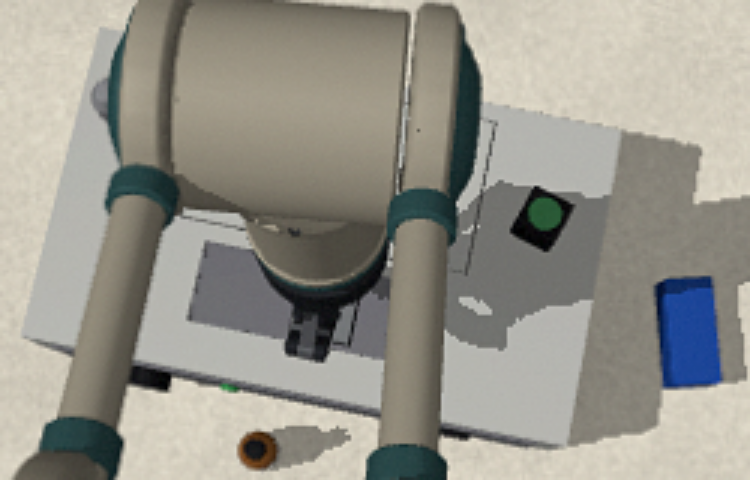

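Emit:
arm_command(series=[{"dp":[0.05,0.02,-0.07],"angular":[-0.01,0.001,0],"gripper":0},{"dp":[0.05,0,0],"angular":[0,0,0],"gripper":0},{"dp":[0.05,0,0],"angular":[0,0,0],"gripper":0},{"dp":[0,0,0],"angular":[0,0,0],"gripper":0},{"dp":[0,0,0],"angular":[0,0,0],"gripper":0},{"dp":[0,0,0],"angular":[0,0,0],"gripper":0},{"dp":[0,0,0],"angular":[0,0,0],"gripper":0},{"dp":[0,0,0],"angular":[0,0,0],"gripper":0}])

```text
clock: 4.15
position: [0.5877, 0.0358, 0.1098]
ee_rot: [0.707, 0.062, 0.702, -0.062]
contact_force: [-0.2, 0.1, 0.5]
width: 0.0
```

```bash
python3 st.py
```

```text
t 4.15 pos [0.5877 0.0358 0.1098] F [-0.23  0.15  0.51] w 4.71097550951123e-05
dp units [ 0.182  0.004 -0.012] ang units [-0.0001  0.0048 -0.0005] err unit frame mm [-1.3  0.4]
```

Emit:
arm_command(series=[{"dp":[0.04,0.004,-0.012],"angular":[0,0.005,0],"gripper":0},{"dp":[0.04,0,0],"angular":[0,0,0],"gripper":0},{"dp":[0.04,0,0],"angular":[0,0,0],"gripper":0},{"dp":[0,0,0],"angular":[0,0,0],"gripper":0},{"dp":[0,0,0],"angular":[0,0,0],"gripper":0},{"dp":[0,0,0],"angular":[0,0,0],"gripper":0},{"dp":[0,0,0],"angular":[0,0,0],"gripper":0},{"dp":[0,0,0],"angular":[0,0,0],"gripper":0}])

```text
clock: 5.15
position: [0.5864, 0.0366, 0.0943]
ee_rot: [0.704, 0.062, 0.705, -0.062]
contact_force: [-0.2, -0.2, -0.3]
width: 0.0
```

```bash
python3 st.py
```

```text
t 5.15 pos [0.5864 0.0366 0.0943] F [-0.2  -0.18 -0.31] w 2.6336342878884543e-05
dp units [ 0.053 -0.001  0.001] ang units [-0.0001 -0.0005 -0.0005] err unit frame mm [ 0.1 -0.1]
```

Aligned. I'll ease down to a light touch, about 1.5 mm below the nominal floor.

Emit:
arm_command(series=[{"dp":[0.02,0,0],"angular":[0,0,0],"gripper":0},{"dp":[0.02,0,0],"angular":[0,0,0],"gripper":0},{"dp":[0.02,0,0],"angular":[0,0,0],"gripper":0},{"dp":[0,0,0],"angular":[0,0,0],"gripper":0},{"dp":[0,0,0],"angular":[0,0,0],"gripper":0},{"dp":[0,0,0],"angular":[0,0,0],"gripper":0},{"dp":[0,0,0],"angular":[0,0,0],"gripper":0},{"dp":[0,0,0],"angular":[0,0,0],"gripper":0}])

```text
clock: 6.15
position: [0.5865, 0.0366, 0.0871]
ee_rot: [0.704, 0.062, 0.704, -0.062]
contact_force: [-0.7, -0.4, 0.7]
width: 0.0005
```

```bash
python3 st.py
```

```text
t 6.15 pos [0.5865 0.0366 0.0871] F [-0.69 -0.39  0.68] w 0.0004701420990450352
dp units [-0.007 -0.001 -0.   ] ang units [-0.     -0.0002 -0.0005] err unit frame mm [-0.  -0.1]
```

Emit:
arm_command(series=[{"dp":[0.012,0,0],"angular":[0,0,0],"gripper":0},{"dp":[0.012,0,0],"angular":[0,0,0],"gripper":0},{"dp":[0.01,0,0],"angular":[0,0,0],"gripper":0},{"dp":[0,0,0],"angular":[0,0,0],"gripper":0},{"dp":[0,0,0],"angular":[0,0,0],"gripper":0},{"dp":[0,0,0],"angular":[0,0,0],"gripper":0},{"dp":[0,0,0],"angular":[0,0,0],"gripper":0},{"dp":[0,0,0],"angular":[0,0,0],"gripper":0}])

```text
clock: 7.15
position: [0.5866, 0.0366, 0.0846]
ee_rot: [0.705, 0.062, 0.704, -0.062]
contact_force: [-0.7, 0.4, 2.9]
width: -0.0003
```

```bash
python3 st.py
```

```text
t 7.15 pos [0.5866 0.0366 0.0846] F [-0.74  0.4   2.86] w -0.00033590492612120803
dp units [-0.028 -0.001 -0.   ] ang units [ 0.      0.0004 -0.0005] err unit frame mm [-0.  -0.1]
```

The surface gives at about 3 N while 3.4 mm in, so it is the catch. I'll press further.

Emit:
arm_command(series=[{"dp":[0.012,0,0],"angular":[0,0,0],"gripper":0},{"dp":[0.012,0,0],"angular":[0,0,0],"gripper":0},{"dp":[0.01,0,0],"angular":[0,0,0],"gripper":0},{"dp":[0,0,0],"angular":[0,0,0],"gripper":0},{"dp":[0,0,0],"angular":[0,0,0],"gripper":0},{"dp":[0,0,0],"angular":[0,0,0],"gripper":0},{"dp":[0,0,0],"angular":[0,0,0],"gripper":0},{"dp":[0,0,0],"angular":[0,0,0],"gripper":0}])

```text
clock: 8.15
position: [0.5865, 0.0366, 0.0813]
ee_rot: [0.705, 0.062, 0.704, -0.062]
contact_force: [-1.6, -0.1, 4.1]
width: -0.0003
```

```bash
python3 st.py;python3 - <<'E'
from h import *
d=get_image("scene"); cv2.imwrite("pics/s3.png",d["image"])
E
```

```text
t 8.15 pos [0.5865 0.0366 0.0813] F [-1.58 -0.05  4.08] w -0.0002527439720230878
dp units [-0.056 -0.001  0.   ] ang units [ 0.      0.0007 -0.0005] err unit frame mm [ 0.  -0.1]
```

View pics/s3.png

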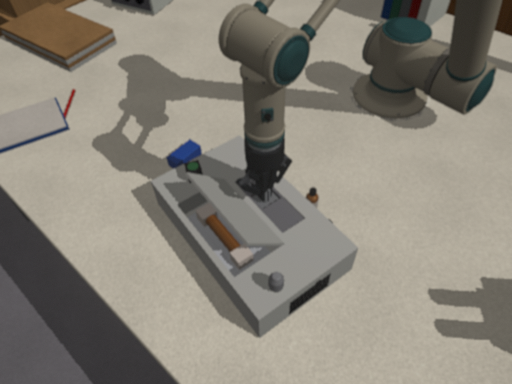

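The hatch is up: the lamp bay is visible around (228,237) and the objects have not moved. Now I'll lift straight up, then back away.

Emit:
arm_command(series=[{"dp":[0,0,0],"angular":[0,0,0],"gripper":0},{"dp":[-0.05,0,0],"angular":[0,0,0],"gripper":0},{"dp":[-0.1,0,0],"angular":[0,0,0],"gripper":0},{"dp":[-0.2,0,0],"angular":[0,0,0],"gripper":0},{"dp":[-0.3,0,0],"angular":[0,0,0],"gripper":0},{"dp":[-0.3,0,-0.1],"angular":[0,0,0],"gripper":0},{"dp":[-0.3,0,-0.3],"angular":[0,0,0],"gripper":0},{"dp":[-0.2,0,-0.4],"angular":[0,0,0],"gripper":0}])

```text
clock: 9.2
position: [0.4923, 0.053, 0.2591]
ee_rot: [0.704, 0.063, 0.705, -0.062]
contact_force: [-0.5, 0.2, 0.9]
width: -0.0002
```

Emit:
arm_command(series=[{"dp":[0,0,-0.4],"angular":[0,0,0],"gripper":0},{"dp":[0,0,-0.4],"angular":[0,0,0],"gripper":0},{"dp":[0,0,-0.3],"angular":[0,0,0],"gripper":0},{"dp":[0,0,0],"angular":[0,0,0],"gripper":0},{"dp":[0,0,0],"angular":[0,0,0],"gripper":0},{"dp":[0,0,0],"angular":[0,0,0],"gripper":0},{"dp":[0,0,0],"angular":[0,0,0],"gripper":0},{"dp":[0,0,0],"angular":[0,0,0],"gripper":0}])

```text
clock: 10.2
position: [0.3599, 0.0769, 0.2635]
ee_rot: [0.707, 0.063, 0.701, -0.062]
contact_force: [0.0, -0.3, 0.2]
width: 0.0002
```

```bash
python3 st.py;python3 - <<'E'
from h import *
d=get_image("scene"); e=get_image("top")
cv2.imwrite("pics/f4.png",np.vstack([cv2.resize(d["image"][120:340,130:380],(750,300)) ,cv2.resize(e["image"][90:250,120:370],(750,300))]))
E
```

```text
t 10.2 pos [0.3599 0.0769 0.2635] F [ 0.   -0.29  0.15] w 0.00024325968099534666
dp units [ 1.478 -0.002  1.906] ang units [-0.001   0.0052 -0.0017] err unit frame mm [ 2.302e+02 -1.000e-01]
```

View pics/f4.png

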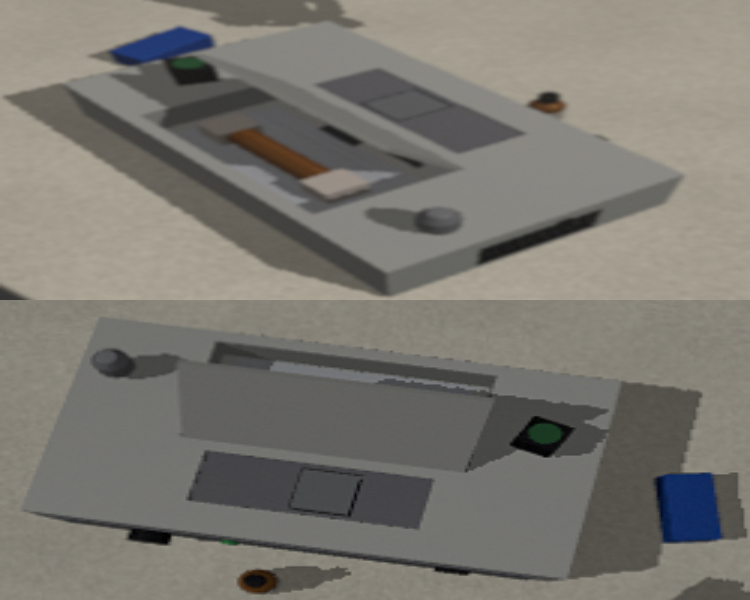

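The hatch stands open in both views. The catch at about (325,492) in the lower view looks flush again, nothing has moved, and the arm is clear. I'll hand in.

```bash
python3 -c "from rig import sign_off; print(sign_off())"
```

```text
the job is handed in; nothing more can be done
None
```

The hatch is open and the job is handed in, finished at about 10 s of the 48 s allowed.

- **Finding the catch:** I located it in the top view, about 11 mm toward −y from the strip's centre. I went straight to that spot and confirmed it by touch rather than sweeping the whole strip. The surface gave with only about 3 N at 3.4 mm below the floor, which the rigid floor would not do.
- **Pressing:** I pressed with closed fingertips to about 6.7 mm, reading about 4 N. The hatch sprang up by itself, and I lifted the hand straight up and back.
- **Last checks:** Both views showed the hatch standing open, though I judged this by eye and did not measure its angle. The catch looked flush again in both. The objective, filter cube, bottle and box looked unmoved. The tool was clear of the unit with about 0 N on the wrist. No check failed or disagreed.

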